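# Tip a ring bracket onto its back and seat it in the vee stop

## Robot

A 7-joint arm with a two-finger parallel gripper is mounted at the origin on a cart in front of the work surface, level with it; the furniture and walls round the work are solid. World frame = base frame: x ahead of the robot, y to its left, z up, the work surface at z = 0. Lengths are in m, angles in rad, forces in N, time in s.
With the tool pointing down it reaches from about 0.4 to 0.875 m from the base axis. Payload 19.3 kg.
Tool frame: the origin (TCP) lies at the very end of the fingers, on their centre line; the grasp point (between the pads) lies bot.grasp_offset behind it (bot.grasp_offset is the distance from the TCP to the grasp point, in m); z points along the fingers, y is the direction in which the jaws open and shut (so a half turn about z gives the same grasp; the last joint's range is limited). The gripper opens to 85 mm and grips with 20 to 120 N. Pads are 22 mm wide; open, the fingers measure 114 mm over their backs; the gripper's body (76 mm by 85 mm) begins 54 mm behind the grasp point. The pads swing forward as they close: fully open they stand 13 mm farther back than shut.
Start: joints at [-1.205, 0.521, -0.036, 1.599, 0.021, 1.021, -0.113], TCP at [0.264, 0.567, 0.231] pointing down, gripper open.
Joint ranges: [-2.91, 2.91], [-0.3, 2.13], [-1.5, 1.42], [0.17, 2.43], [-1.26, 4.41], [0.16, 1.93], [-2.52, 2.52]. Speed limits (rad/s): [1.89, 1.89, 2.39, 2.39, 3.01, 3.01, 3.01].

## Interface

Orientations are given as [roll, pitch, yaw] about the fixed x, y, z axes, in that order (R = Rz(yaw) Ry(pitch) Rx(roll)).
In Python, from workcell import bot gives the robot as it stands. The module is installed in compiled form; this text tells all that it offers.
- The arm moves only by the shell command python3 -m handwheel 'ROWS' [OPENING] [FORCE]. ROWS is JSON, a list of rows, each a list of 6 numbers: the shift along the tool's x, y, z as a fraction of full scale, then the turn, a rotation vector about the tool's x, y, z as a fraction of full scale. In form: [[x, y, z, rx, ry, rz], ...]. A call has 1 to 8 rows; each row shifts and turns the commanded pose from where the row before left it, along the tool's axes as they then stand; what a row does not reach is not made up. Full scale, the value 1, is 0.025 m for a shift and 360 degrees for a turn. A row lasts 1/8 s, in which the tool goes at most 62.5 mm and 10.7 degrees, less where a joint would pass 70% of its speed; a pose out of reach is approached as far as the arm can. A call with a number of a shift or a turn outside -1 to 1 is refused whole. A call with a gripper value outside its range is refused whole. OPENING is the closure, from -1 (fully open) to 1 (shut), set as the call begins (- or left out, the last holds). The fingers move at their own pace and stop on an object; FORCE is the grip in N (left out, the last holds). Time passes only in rows, so rows that do not move let the fingers close. It gives the time, the measured TCP pose, the force and the opening at its end, in the units of the state.
- bot.observe(): the state, without advancing time (a new reading comes with each control period).
- bot.grab_frame(name): name is "scene" or "side" or "wrist"; returns a dict with "pixels" (400x640x3 uint8, blue, green, red), "vertical_fov" (degrees; the focal length in pixels is half the picture's height over the tangent of half this angle, whatever the lens; pixels are square), "cx", "cy" (the principal point, pixels), "D" ([k1, k2, p1, p2, k3] as OpenCV has them; the pictures are not rectified), "R" (3x3) and "t" (3): a world point X has camera coordinates R X + t. Camera axes: x right, y down, z forward; pixel columns grow to the right and rows downward; lengths in m; the calibration is good to about 2 mm. A picture is of the moment at which its call begins. There is no depth.
- bot.job_done(): hands the job in, once; it reports no verdict.
Trained networks look in a picture, given as the dict that the camera call returned (one of the last four; its "shot" number tells which), for a name from the list of things; names that differ only in an ending like _2 or _b are one class to them, and where a whole thing is asked for, a point or a joint stands for the part that bears it (a point fixed in the world has none). Each returns a list of dicts, best first, with "score" (0 to 1); they miss things now and then, are a little off and sometimes report something else, mostly with a low value. They report only what shows in the picture. A call takes as long as a camera call. They do not tell look-alikes from the thing itself.
- bot.trace(picture, thing): "region" (400x640 bool, what is visible of it) and "point" ([column, row] in pixels, amid what is visible of it).
The state is a dict: "clock": time; "qpos": joint angles; "qd": joint speeds; "joint_efforts": joint torques, N m; "position": TCP position; "tool_rot": TCP orientation; "force": force on the tool from outside, world axes, zero at the start; "moment": the same for the moment, N m; "grip_width": finger opening in m.
Only numpy, scipy, OpenCV 4.12 (cv2) and the standard library are available. Lean on these libraries where they do the work, as an engineer would, in place of code of your own. Each camera call takes 0.05 s, during which the arm holds its last target.

## Task

Tip the standing ring bracket over onto its back by pushing it high up, so that it lies with its ring towards the mouth of the vee stop; do not pick it up off the table. Then push it along the table from its foot plate until the ring bears on both bars of the vee, wherever the vee is clamped, and press it home with a steady push of about 16 N for one second; never push on it with more than 25 N. Leave it lying there, pointing straight out of the vee, and leave the angle off-cut, the pipe off-cut and the flat bar beside it alone.

Things in the scene. Friction and masses are not known exactly. Their poses are not given: they have to be found in the camera images.
- ring_bracket: Loose steel bracket, 0.5-0.7 kg, standing upright. Origin: centre of the foot plate's underside; z up along the bracket, x the way to tip it (to the vee). Foot plate 60 (x) x 70 (y) x 6 mm, flat bar 6 x 34 mm, tube ring on top (164 mm tall). Tips about the foot edge at x = +30 mm. On its back: x down, origin 30 mm above the table, foot plate on edge, 60 mm high, underside facing back.
- ring_centre (a point): Centre of the bracket's ring, 137 mm from the foot plate's underside on the bracket's z axis. The ring is a tube of 54 mm outside diameter and 38 mm length, its axis along the bracket's x. A push at ring height tips the bracket; a push low down slides it.
- vee_stop: Steel stop screwed to the table: two bars 10 mm thick, 46 mm tall, 70 degrees between their faces, on a back plate; 120 mm wide. Origin on the table; x is the centre line from mouth to back (the way to push). The vee is clamped 0 to 30 mm back along x: not measured, find it by feel. Clamped at 0 its faces would meet at the origin, its mouth (103 mm wide) be at x = -74 mm.
- angle_offcut: Bystander: steel angle off-cut lying on the table, 40 mm wide and high, 120 mm long along its y, origin under its centre.
- pipe_c: Bystander: short bright pipe off-cut standing on end, 42 mm diameter, 50 mm tall, origin under its centre.
- flat_b: Bystander: flat bar 40 x 85 x 10 mm lying on the table, origin under its centre.
- vee_front (a point): A point on the vee's centre line, 47 mm in front of the stop's origin and 20 mm above the table: seen from above, the ring's centre comes to lie here, or up to 30 mm farther back (+x of the stop), when the ring touches both bars. Between the bars there is bare table. Dragging the bracket along takes some 4 to 8 N; the vee does not give.
There are look-alikes about, which are no part of the job. Of the things shaped like the ring_bracket, the steel one is meant.

How it is judged:
By the outcome, as a careful person would: the job done as asked, in the order asked, and still so for the second after the job is handed in, with the robot touching nothing.
It also fails if it takes over 61 s, if anything falls off the work surface, if the arm or the gripper's body presses on something with over 40 N, if the wrist force passes 120 N, or if a joint passes its speed limit or range.

## Working session

There is one attempt and no reset: what is moved stays moved. The work goes in short steps, Python scripts to look and compute and a shell command to move; the robot and the scene stay as the last step left them, time stands still between calls to the robot, and variables do not carry over. Pictures are saved under pics/ and viewed, and the job is handed in when it is done.

```bash
mkdir -p pics; ls; cat > h.py <<'E'
import numpy as np, cv2, sys
from workcell import bot
def K(p):
    f=200/np.tan(np.radians(p["vertical_fov"])/2)
    return np.array([[f,0,p["cx"]],[0,f,p["cy"]],[0,0,1.]])
def proj(p,X):
    X=np.atleast_2d(np.array(X,float))
    R=np.array(p["R"]);t=np.array(p["t"])
    r,_=cv2.Rodrigues(R)
    return cv2.projectPoints(X,r,t,K(p),np.array(p["D"],float))[0][:,0]
def ray(p,uv):
    uv=np.array(uv,float).reshape(-1,1,2)
    n=cv2.undistortPoints(uv,K(p),np.array(p["D"],float))[:,0]
    R=np.array(p["R"]);t=np.array(p["t"])
    c=-R.T@t
    d=np.c_[n,np.ones(len(n))]@R
    return c,d/np.linalg.norm(d,axis=1)[:,None]
def onplane(p,uv,z=0):
    c,d=ray(p,uv)
    return c+d*((z-c[2])/d[:,2])[:,None]
def tri(ps,uvs):
    A=np.zeros((3,3));b=np.zeros(3);L=[]
    for p,uv in zip(ps,uvs):
        c,d=ray(p,uv);d=d[0];M=np.eye(3)-np.outer(d,d);A+=M;b+=M@c;L.append((c,M))
    x=np.linalg.solve(A,b)
    return x,[np.linalg.norm(M@(x-c)) for c,M in L]
E
cat > look.py <<'E'
from h import *
import pickle
tag=sys.argv[1]
names=sys.argv[2].split(',')
s=bot.observe();print({k:np.round(v,3).tolist() for k,v in s.items() if k in("clock","position","tool_rot","force","grip_width","qpos")})
for n in names:
    p=bot.grab_frame(n);cv2.imwrite(f"pics/{tag}_{n}.png",p["pixels"])
    pickle.dump(p,open(f"pics/{tag}_{n}.pkl","wb"))
    R=np.array(p["R"]);print(n,"cam",np.round(-R.T@np.array(p["t"]),3),"fwd",np.round(R[2],2))
    for th in (sys.argv[3].split(',') if len(sys.argv)>3 else []):
        for r in bot.trace(p,th)[:4]:
            m=r["region"];ys,xs=np.where(m)
            print(n,th,round(r["score"],2),np.round(r["point"],1),"bbox",xs.min(),ys.min(),xs.max(),ys.max(),"n",m.sum())
E
python3 look.py a scene,side,wrist ring_bracket,ring_centre,vee_stop,angle_offcut,pipe_c,flat_b; python3 -c "
from workcell import bot;print(bot.grasp_offset)"
```

```text
pics
{'clock': 0.0, 'qpos': [-1.205, 0.522, -0.036, 1.6, 0.021, 1.021, -0.113], 'position': [0.264, 0.566, 0.231], 'tool_rot': [-3.14, 0.0, 2.706], 'force': [0.214, 0.024, -0.145], 'grip_width': 0.085}
scene cam [-0.067 -0.957  0.685] fwd [ 0.49  0.76 -0.43]
scene ring_bracket 0.9 [352.5 240.5] bbox 336 207 371 277 n 1351
scene ring_bracket 0.56 [287.5 224.3] bbox 276 199 298 265 n 796
scene ring_bracket 0.55 [407.3 237.4] bbox 390 206 422 274 n 1164
scene ring_centre 0.78 [283.9 230.9] bbox 271 199 299 265 n 867
scene ring_centre 0.73 [245.9 193.9] bbox 232 171 255 233 n 862
scene ring_centre 0.69 [404.6 241.8] bbox 390 207 422 275 n 1159
scene ring_centre 0.55 [353.  239.3] bbox 336 207 370 276 n 1262
scene vee_stop 0.72 [305.8 212.6] bbox 269 199 322 224 n 475
scene pipe_c 0.71 [257.5 237.5] bbox 250 225 266 247 n 275
scene flat_b 0.46 [322.3 200.7] bbox 310 195 335 206 n 205
side cam [0.626 1.101 0.517] fwd [-0.04 -0.94 -0.35]
side ring_bracket 0.94 [322.3 193. ] bbox 312 158 336 217 n 794
side ring_bracket 0.74 [369.1 201.1] bbox 356 171 384 239 n 966
side ring_bracket 0.71 [283.6 176.3] bbox 273 155 294 211 n 621
side ring_bracket 0.61 [391.8 239. ] bbox 375 200 409 278 n 1312
side ring_centre 0.9 [321.2 194.1] bbox 312 159 336 217 n 763
side ring_centre 0.89 [370.2 197.3] bbox 355 172 384 238 n 950
side ring_centre 0.86 [392.3 235.1] bbox 375 200 409 279 n 1305
side ring_centre 0.59 [281.1 175.9] bbox 272 154 296 211 n 683
side vee_stop 0.85 [324.6 262.9] bbox 301 237 351 289 n 2068
side angle_offcut 0.77 [271.8 243.5] bbox 261 225 281 255 n 414
side pipe_c 0.49 [384.3 236.7] bbox 381 227 398 251 n 195
side flat_b 0.62 [273.7 273.4] bbox 253 267 292 281 n 491
wrist cam [0.195 0.599 0.374] fwd [ 0.27 -0.13 -0.95]
wrist ring_centre 0.68 [125.3 392.8] bbox 114 390 139 399 n 180
0.0187
```

View images.

```bash
python3 - <<'E'
import cv2
a=cv2.imread('pics/a_scene.png')[140:300,200:460];cv2.imwrite('pics/a_scene_c.png',cv2.resize(a,None,fx=3,fy=3,interpolation=cv2.INTER_CUBIC))
a=cv2.imread('pics/a_side.png')[130:310,220:440];cv2.imwrite('pics/a_side_c.png',cv2.resize(a,None,fx=3.3,fy=3.3,interpolation=cv2.INTER_CUBIC))
E
```

```text
(no output)
```

View pics/a_scene.png

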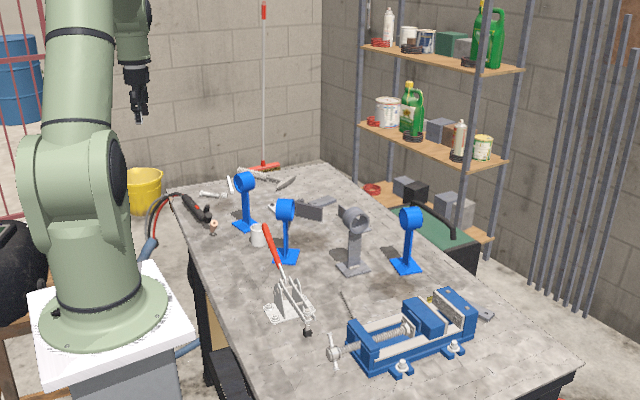

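View pics/a_side.png

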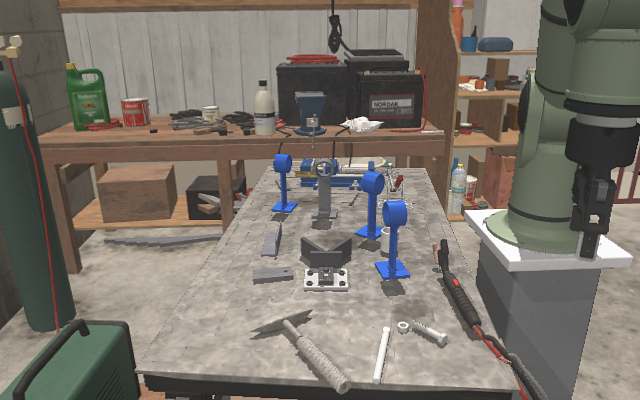

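View pics/a_wrist.png

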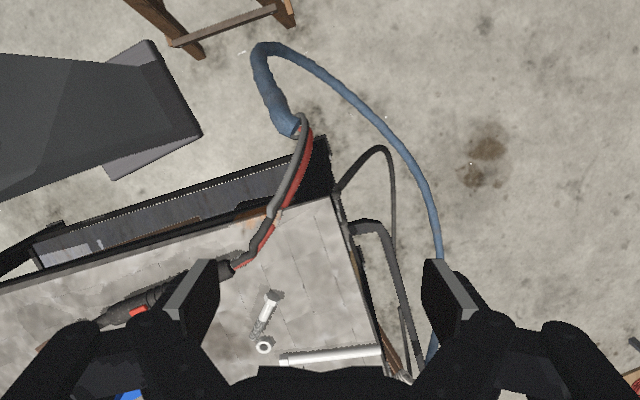

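```bash
ls pics
```

```text
a_scene.pkl
a_scene.png
a_scene_c.png
a_side.pkl
a_side.png
a_side_c.png
a_wrist.pkl
a_wrist.png
```

View pics/a_scene_c.png

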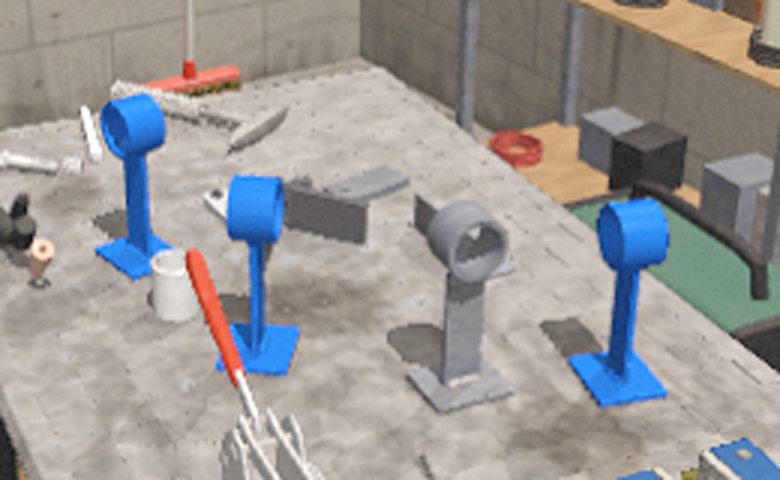

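View pics/a_side_c.png

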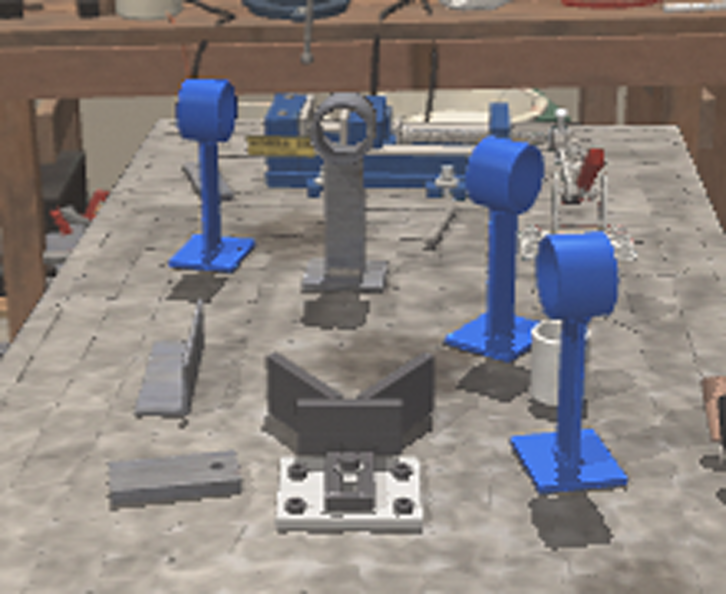

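```bash
python3 - <<'E'
from h import *
import pickle
S=pickle.load(open('pics/a_scene.pkl','rb'));D=pickle.load(open('pics/a_side.pkl','rb'))
sc=lambda u,v:(200+u/3-.33,140+v/3-.33)
sd=lambda u,v:(220+u/3.3-.35,130+v/3.3-.35)
print("ring",tri([S,D],[sc(468,242),sd(344,125)]))
print("foot scene z0",onplane(S,[sc(406,380),sc(440,412),sc(513,392)],0.0).round(3))
print("foot side z0",onplane(D,[sd(302,290),sd(385,292)],0.0).round(3), "top back",onplane(D,[sd(310,264),sd(387,264)],0.006).round(3))
print("vee tips side z.046",onplane(D,[sd(268,353),sd(434,353),sd(352,402)],0.046).round(3))
print("vee plate top back z.046", onplane(D,[sd(299,402),sd(404,402)],0.046).round(3))
print("baseplate side", onplane(D,[sd(277,525),sd(422,525),sd(281,458)],0.01).round(3))
for n,s,d in [("pipe",(175,258),(548,330))]:
    print(n,onplane(S,[sc(*s)],.05).round(3),onplane(D,[sd(*d)],.05).round(3))
print("flat",onplane(D,[sd(112,503),sd(242,485),sd(235,452),sd(110,462)],.01).round(3))
print("angle",onplane(D,[sd(137,412),sd(190,412)],0).round(3),onplane(D,[sd(202,300)],.04).round(3))
print("blue",onplane(S,[sc(135,262),sc(262,352),sc(618,378)],0.006).round(3))
E
```

```text
ring (array([ 0.55920372, -0.15381082,  0.13866388]), [np.float64(0.0007970036224803122), np.float64(0.0007970036224802987)])
foot scene z0 [[ 0.529 -0.118  0.   ]
 [ 0.526 -0.171  0.   ]
 [ 0.594 -0.179 -0.   ]]
foot side z0 [[ 0.598 -0.129  0.   ]
 [ 0.528 -0.12   0.   ]] top back [[ 0.59  -0.174  0.006]
 [ 0.522 -0.169  0.006]]
vee tips side z.046 [[0.628 0.094 0.046]
 [0.511 0.102 0.046]
 [0.573 0.175 0.046]]
vee plate top back z.046 [[0.608 0.172 0.046]
 [0.539 0.177 0.046]]
baseplate side [[0.625 0.267 0.01 ]
 [0.536 0.273 0.01 ]
 [0.621 0.182 0.01 ]]
pipe [[0.42  0.087 0.05 ]] [[0.425 0.077 0.05 ]]
flat [[0.729 0.234 0.01 ]
 [0.647 0.217 0.01 ]
 [0.652 0.172 0.01 ]
 [0.735 0.181 0.01 ]]
angle [[0.724 0.09  0.   ]
 [0.686 0.092 0.   ]] [[ 0.679 -0.019  0.04 ]]
blue [[ 0.418  0.172  0.006]
 [ 0.443 -0.026  0.006]
 [ 0.675 -0.216  0.006]]
```

Candidates shaped like the bracket: scene pixels (352,240) grey steel, (246,194) blue, (287,224) blue and (407,237) blue. In the side view the grey one is at (322,193). The steel one is the target, at about (0.56, -0.15), and its ring triangulates to z = 0.139 as it should. Next I move towards the place behind it, looking with the wrist camera on the way.

```bash
python3 -m handwheel '[[-0.5,-0.5,-0.5,0,0,0],[-1,-1,-0.5,0,0,0],[-1,-1,0,0,0,0],[-1,-1,0,0,0,0],[-1,-1,0,0,0,0],[-1,-1,0,0,0,0],[-1,-1,0,0,0,0],[-1,-1,0,0,0.0,0]]' ; python3 look.py b wrist vee_stop
python3 -m handwheel '[[-1,-1,0,0,0,0.01],[-1,-1,0,0,0,0.01],[-1,-1,0,0,0,0.01],[-1,-1,0,0,0,0.01],[-0.5,-0.5,0,0,0,0.01]]' ; python3 look.py c wrist vee_stop,ring_bracket
```

```text
clock: 2.05
position: [0.3552, 0.3155, 0.2571]
tool_rot: [3.141, 0.0, 2.705]
force: [1.3, 0.6, -0.2]
grip_width: 0.085
{'clock': 2.05, 'qpos': [-0.87, 0.251, 0.023, 1.953, -0.007, 0.937, 0.29], 'position': [0.355, 0.315, 0.257], 'tool_rot': [3.141, 0.0, 2.705], 'force': [1.264, 0.649, -0.191], 'grip_width': 0.085}
wrist cam [0.286 0.348 0.4  ] fwd [ 0.27 -0.13 -0.95]
clock: 2.78
position: [0.3921, 0.1617, 0.2568]
tool_rot: [3.141, 0.0, 2.387]
force: [-0.1, 0.6, -0.4]
grip_width: 0.0851
{'clock': 2.775, 'qpos': [-0.675, 0.165, 0.164, 2.072, -0.034, 0.907, 0.324], 'position': [0.392, 0.162, 0.257], 'tool_rot': [3.141, 0.0, 2.387], 'force': [-0.139, 0.569, -0.437], 'grip_width': 0.085}
wrist cam [0.336 0.214 0.4  ] fwd [ 0.22 -0.2  -0.95]
wrist vee_stop 0.91 [434.1 248.9] bbox 353 186 502 337 n 7154
wrist ring_bracket 0.98 [370.1 189. ] bbox 320 127 417 243 n 6593
wrist ring_bracket 0.9 [234.8 308.5] bbox 201 258 275 385 n 5215
wrist ring_bracket 0.53 [254.1 373.9] bbox 249 368 256 376 n 42
```

View pics/c_wrist.png

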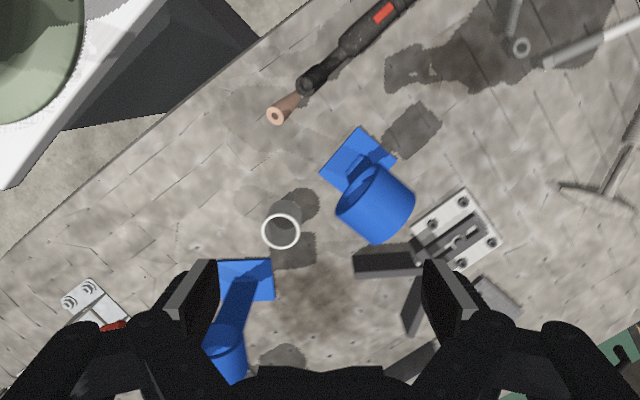

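```bash
python3 -m handwheel '[[-1,-0.14,0,0,0,0],[-1,-0.14,0,0,0,0],[-1,-0.14,0,0,0,0],[-1,-0.14,0,0,0,0],[-1,-0.14,0,0,0,0],[-1,-0.14,0,0,0,0],[-1,-0.14,0,0,0,0],[-1,-0.14,0,0,0,0]]' 
python3 -m handwheel '[[-1,-0.14,0,0,0,0],[-1,-0.14,0,0,0,0],[-0.8,-0.1,0,0,0,0.024],[0,0,0,0,0,0.0245],[0,0,0,0,0,0.0245],[0,0,0,0,0,0.0245],[0,0,0,0,0,0.0245],[0,0,0,0,0,0.0245]]' 
python3 look.py d wrist vee_stop,ring_bracket,flat_b,angle_offcut
```

```text
clock: 3.92
position: [0.52, 0.0075, 0.2562]
tool_rot: [3.141, -0.0, 2.394]
force: [0.2, -0.3, -0.4]
grip_width: 0.0858
clock: 4.92
position: [0.5644, -0.0464, 0.2561]
tool_rot: [-3.141, -0.0, 1.469]
force: [-0.2, -0.3, 0.3]
grip_width: 0.0856
{'clock': 4.925, 'qpos': [-0.387, 0.444, 0.51, 1.749, -0.25, 1.014, 0.112], 'position': [0.564, -0.046, 0.256], 'tool_rot': [-3.141, -0.0, 1.469], 'force': [-0.203, -0.295, 0.29], 'grip_width': 0.086}
wrist cam [0.572 0.029 0.399] fwd [-0.03 -0.3  -0.95]
wrist vee_stop 0.87 [262.4  10.7] bbox 246 0 374 22 n 745
wrist ring_bracket 0.89 [177.5 157.9] bbox 118 103 249 210 n 7309
wrist ring_bracket 0.67 [409.9 277.5] bbox 391 247 449 358 n 1655
wrist ring_bracket 0.56 [324.6 283. ] bbox 296 217 359 342 n 6865
wrist angle_offcut 0.56 [438.9  63.7] bbox 419 0 460 125 n 4465
wrist angle_offcut 0.16 [327.9 285.9] bbox 296 217 360 342 n 6885
```

View pics/d_wrist.png

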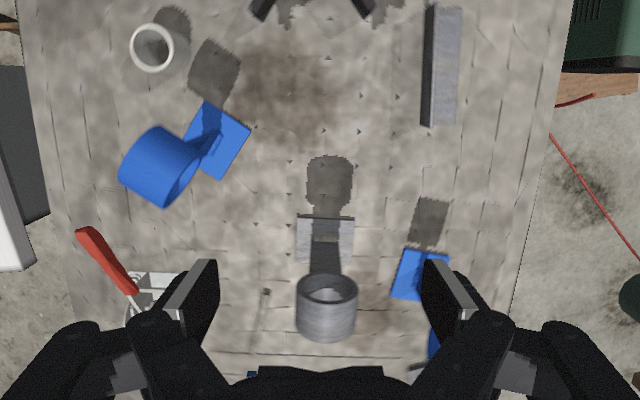

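```bash
python3 - <<'E'
import cv2
a=cv2.imread('pics/d_wrist.png')
cv2.imwrite('pics/d1.png',cv2.resize(a[0:60,220:420],None,fx=4,fy=4,interpolation=cv2.INTER_CUBIC))
cv2.imwrite('pics/d2.png',cv2.resize(a[200:350,260:400],None,fx=4,fy=4,interpolation=cv2.INTER_CUBIC))
E
```

```text
(no output)
```

View pics/d1.png

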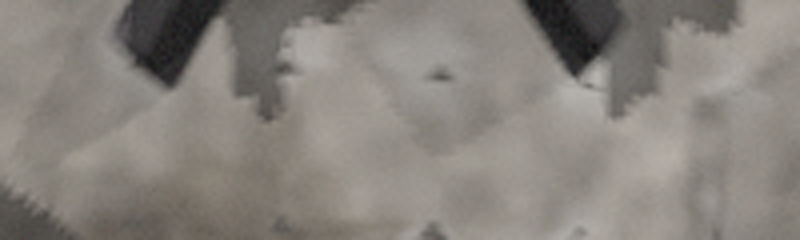

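View pics/d2.png

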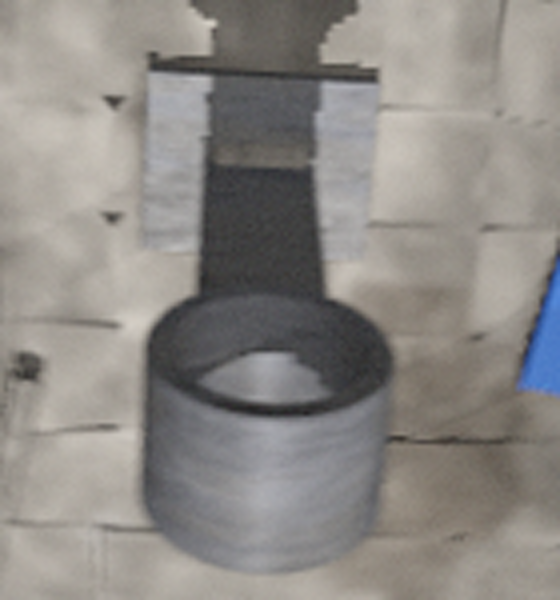

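```bash
python3 - <<'E'
from h import *
import pickle
W=pickle.load(open('pics/d_wrist.pkl','rb'))
q=lambda u,v:(220+u/4-.4,u*0+v/4-.4)
t=onplane(W,[q(168,87),q(577,80)],0);print("inner tips z0",t.round(4),np.linalg.norm(t[0]-t[1]))
e=lambda u,v:(260+u/4-.4,200+v/4-.4)
f=onplane(W,[e(150,72),e(380,80),e(146,248),e(362,258)],.006);print("foot",f.round(4),[np.linalg.norm(f[0]-f[1])])
d=f[1]-f[0];print("tip yaw deg",np.degrees(np.arctan2(d[1],d[0]))+90)
# ring top-rim: left/right extremes z=.137
r=onplane(W,[e(147,350),e(393,360)],.137);print("ring front rim",r.round(4))
# vee from side cam with model
D=pickle.load(open('pics/a_side.pkl','rb'));S=pickle.load(open('pics/a_scene.pkl','rb'))
from scipy.optimize import least_squares
def T(p,x,y,z): c,s=np.cos(p[2]),np.sin(p[2]);return [p[0]+c*x-s*y,p[1]+s*x+c*y,z]
sd=lambda u,v:(220+u/3.3-.35,130+v/3.3-.35)
a=np.radians(35);ix,iy=-.0735,.0515;ox,oy=ix+.01*np.sin(a),iy+.01*np.cos(a)
obs=[(W,q(168,87),(ix,iy,0)),(W,q(577,80),(ix,-iy,0)),(D,sd(268,353),(ox,-oy,.046)),(D,sd(434,353),(ox,oy,.046))]
def res(p): return np.concatenate([proj(c,T(p,*m))[0]-np.array(uv) for c,uv,m in obs])
s=least_squares(res,[.574,.166,1.5]);print(s.x,np.degrees(s.x[2]),s.fun.round(1))
E
```

```text
inner tips z0 [[0.5182 0.1023 0.    ]
 [0.6247 0.093  0.    ]] 0.10691130234137486
foot [[ 0.5296 -0.1166  0.006 ]
 [ 0.5979 -0.1262  0.006 ]
 [ 0.5212 -0.1749  0.006 ]
 [ 0.588  -0.1852  0.006 ]] [np.float64(0.06900453186438148)]
tip yaw deg 82.0139955268652
ring front rim [[ 0.5353 -0.131   0.137 ]
 [ 0.5875 -0.1389  0.137 ]]
[0.57737235 0.17078042 1.48467343] 85.06552132691192 [ 1.5  0.2 -2.2  0.1 -1.1  0.8 -0.4  1.1]
```

```bash
python3 -m handwheel '[[-0.92,0.01,0,0,0,0],[-0.92,0.01,0,0,0,0],[-0.92,0.01,0,0,0,0],[-0.92,0.01,0,0,0,0],[-0.92,0.01,0,0,0,0],[-0.92,0.01,0,0,0,0],[-0.92,0.01,0,0,0,0.003],[-0.92,0.01,0,0,0,0.003]]' 0.06
python3 look.py e wrist,scene vee_stop,ring_bracket
python3 - <<'E'
from h import *
import pickle
W=pickle.load(open('pics/d_wrist.pkl','rb'))
print(onplane(W,[(137,290),(80,232)],.1), onplane(W,[(185,290)],.0))
E
```

```text
clock: 6.18
position: [0.5473, -0.2319, 0.2563]
tool_rot: [3.142, -0.0, 1.436]
force: [-0.7, 1.1, 0.6]
grip_width: 0.0401
{'clock': 6.175, 'qpos': [-0.064, 0.497, 0.532, 1.676, -0.284, 1.046, 0.425], 'position': [0.547, -0.232, 0.256], 'tool_rot': [3.142, -0.0, 1.436], 'force': [-0.67, 1.075, 0.614], 'grip_width': 0.04}
wrist cam [ 0.557 -0.156  0.399] fwd [-0.04 -0.3  -0.95]
wrist ring_bracket 0.93 [322.2  80.7] bbox 284 46 360 111 n 4758
wrist ring_bracket 0.81 [463.2 132. ] bbox 399 89 531 181 n 8561
wrist ring_bracket 0.7 [196.8   5.2] bbox 184 0 208 10 n 178
scene cam [-0.067 -0.957  0.685] fwd [ 0.49  0.76 -0.43]
scene vee_stop 0.61 [304.3 212.7] bbox 268 199 322 221 n 451
scene ring_bracket 0.91 [352.6 241.2] bbox 337 207 370 275 n 1260
scene ring_bracket 0.8 [244.3 192.8] bbox 233 172 255 232 n 766
scene ring_bracket 0.58 [285.9 225.8] bbox 272 199 298 265 n 877
[[ 0.37103645 -0.14238763  0.1       ]
 [ 0.33176611 -0.07571601  0.1       ]] [[ 0.36895518 -0.20543325  0.        ]]
```

View pics/e_wrist.png

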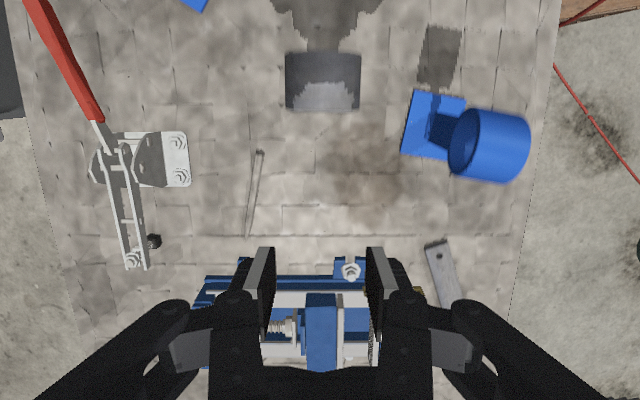

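View pics/e_scene.png

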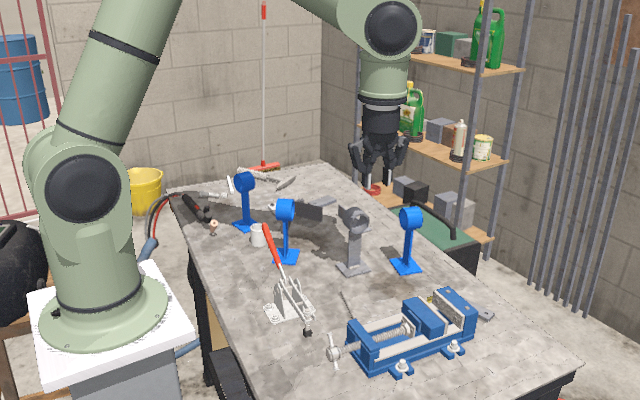

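```bash
python3 - <<'E'
from h import *
import pickle
W=pickle.load(open('pics/e_wrist.pkl','rb'));S=pickle.load(open('pics/e_scene.pkl','rb'))
for z in (0,.05,.08): print(z,onplane(W,[(220,277),(345,258),(410,262)],z).round(3).tolist(),onplane(S,[(345,322),(410,298),(437,290)],z).round(3).tolist())
# ring rear rim check
print(onplane(W,[(285,80),(360,82)],.137).round(4), onplane(W,[(303,111),(345,111)],.164).round(4))
E
python3 -m handwheel '[[0,0,0.9,0,0,0],[0,0,1,0,0,0],[0,0,1,0,0,0],[0,0,1,0,0,0],[0,0,0.9,0,0,0],[0,0,0,0,0,0]]'; python3 look.py f wrist,side
```

```text
0 [[0.398, -0.371, 0.0], [0.561, -0.365, 0.0], [0.643, -0.383, 0.0]] [[0.428, -0.304, 0.0], [0.601, -0.315, 0.0], [0.675, -0.326, 0.0]]
0.05 [[0.418, -0.344, 0.05], [0.561, -0.339, 0.05], [0.632, -0.354, 0.05]] [[0.391, -0.351, 0.05], [0.552, -0.362, 0.05], [0.621, -0.372, 0.05]]
0.08 [[0.43, -0.328, 0.08], [0.56, -0.323, 0.08], [0.626, -0.337, 0.08]] [[0.37, -0.38, 0.08], [0.523, -0.39, 0.08], [0.588, -0.4, 0.08]]
[[ 0.5334 -0.148   0.137 ]
 [ 0.5864 -0.1566  0.137 ]] [[ 0.5445 -0.1697  0.164 ]
 [ 0.5717 -0.1734  0.164 ]]
clock: 7.22
position: [0.5468, -0.2302, 0.1352]
tool_rot: [-3.139, -0.001, 1.435]
force: [0.2, 1.1, 0.9]
grip_width: 0.04
{'clock': 7.225, 'qpos': [-0.01, 0.639, 0.456, 1.786, -0.373, 0.805, 0.494], 'position': [0.547, -0.23, 0.135], 'tool_rot': [-3.139, -0.001, 1.435], 'force': [0.153, 1.066, 0.915], 'grip_width': 0.04}
wrist cam [ 0.557 -0.155  0.278] fwd [-0.04 -0.3  -0.95]
side cam [0.626 1.101 0.517] fwd [-0.04 -0.94 -0.35]
```

View pics/f_wrist.png

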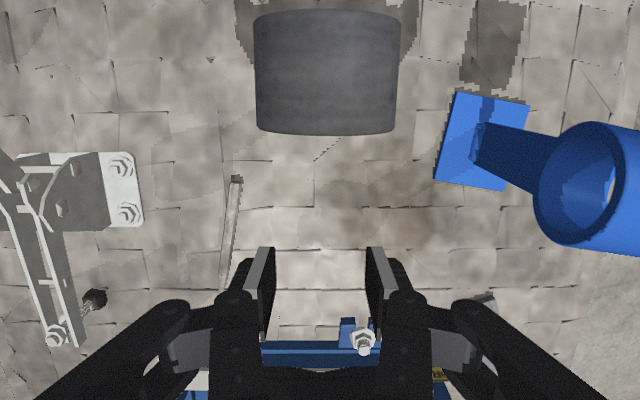

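View pics/f_side.png

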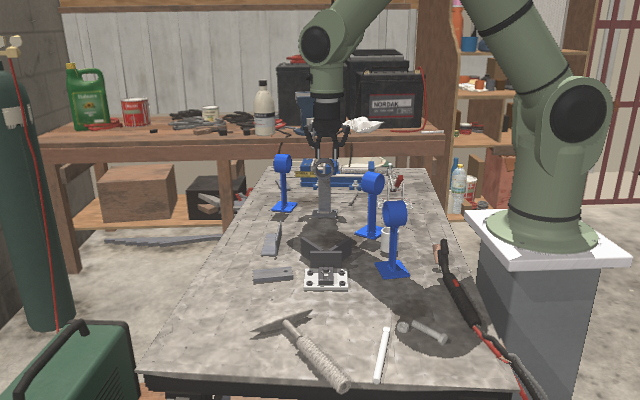

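```bash
python3 -m handwheel '[[0.4,0.1,0.2,0,0,0],[0.6,0,0,0,0,0],[0.3,0,0,0,0,0],[0.15,0,0,0,0,0],[0.12,0,0,0,0,0],[0.12,0,0,0,0,0]]'; python3 -m handwheel '[[0.15,0,0,0,0,0],[0.15,0,0,0,0,0]]';python3 -m handwheel '[[0.15,0,0,0,0,0],[0.15,0,0,0,0,0]]';  python3 look.py g wrist,side,scene ring_bracket
```

```text
clock: 8.07
position: [0.5555, -0.19, 0.1314]
tool_rot: [3.141, 0.0, 1.433]
force: [0.4, -0.7, -0.1]
grip_width: 0.0401
clock: 8.32
position: [0.5566, -0.1823, 0.1313]
tool_rot: [-3.142, 0.0, 1.433]
force: [-0.7, 1.0, -1.1]
grip_width: 0.0403
clock: 8.57
position: [0.5577, -0.175, 0.1314]
tool_rot: [3.141, 0.0, 1.433]
force: [0.1, -1.7, 1.0]
grip_width: 0.0404
{'clock': 8.575, 'qpos': [-0.111, 0.632, 0.458, 1.815, -0.379, 0.782, 0.405], 'position': [0.558, -0.175, 0.131], 'tool_rot': [3.141, 0.0, 1.433], 'force': [0.061, -1.721, 1.038], 'grip_width': 0.04}
wrist cam [ 0.568 -0.099  0.274] fwd [-0.04 -0.3  -0.95]
wrist ring_bracket 0.9 [318.1 200.7] bbox 249 117 386 277 n 18844
wrist ring_bracket 0.75 [546.7 274.9] bbox 423 164 639 370 n 21508
wrist ring_bracket 0.59 [130.   19.2] bbox 0 0 179 62 n 4268
side cam [0.626 1.101 0.517] fwd [-0.04 -0.94 -0.35]
side ring_bracket 0.95 [281.5 174.2] bbox 271 154 295 211 n 716
side ring_bracket 0.85 [367.2 198. ] bbox 356 171 384 239 n 959
side ring_bracket 0.83 [395.6 233.7] bbox 375 200 408 279 n 1322
side ring_bracket 0.76 [324.1 191.2] bbox 312 158 336 218 n 864
scene cam [-0.067 -0.957  0.685] fwd [ 0.49  0.76 -0.43]
scene ring_bracket 0.87 [352.7 249.2] bbox 336 208 370 276 n 1091
scene ring_bracket 0.75 [405.8 236.1] bbox 390 207 422 274 n 1113
scene ring_bracket 0.69 [286.4 224.6] bbox 275 199 299 265 n 935
scene ring_bracket 0.56 [246.1 192.5] bbox 233 172 255 232 n 811
```

View pics/g_wrist.png

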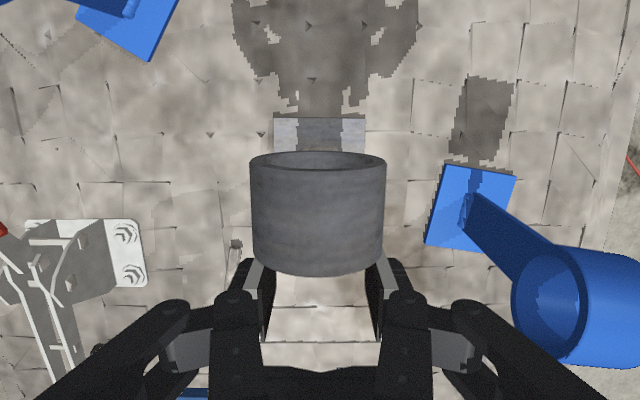

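The fingers stand squarely behind the ring, centred (ring at columns 250–386, fingers at 262 and 378). Now I push it over slowly.

```bash
python3 -m handwheel '[[0.18,0,0,0,0,0],[0.18,0,0,0,0,0],[0.18,0,0,0,0,0],[0.18,0,0,0,0,0],[0.18,0,0,0,0,0]]'; python3 -m handwheel '[[0.18,0,0,0,0,0],[0.18,0,0,0,0,0],[0.18,0,0,0,0,0]]'; python3 look.py i wrist,scene ring_bracket
```

```text
clock: 9.5
position: [0.5607, -0.1523, 0.1313]
tool_rot: [-3.142, -0.0, 1.434]
force: [-0.2, -0.5, 0.4]
grip_width: 0.0403
clock: 9.88
position: [0.5626, -0.139, 0.1313]
tool_rot: [-3.142, -0.0, 1.433]
force: [0.5, -0.6, 1.0]
grip_width: 0.0401
{'clock': 9.875, 'qpos': [-0.177, 0.626, 0.461, 1.828, -0.381, 0.776, 0.346], 'position': [0.563, -0.139, 0.131], 'tool_rot': [-3.142, -0.0, 1.433], 'force': [0.488, -0.631, 1.047], 'grip_width': 0.04}
wrist cam [ 0.573 -0.063  0.274] fwd [-0.04 -0.3  -0.95]
wrist ring_bracket 0.95 [97.3 42.5] bbox 0 0 194 111 n 15443
wrist ring_bracket 0.81 [518.8 305.1] bbox 420 207 639 399 n 13994
wrist ring_bracket 0.65 [318.8 202.9] bbox 250 142 387 259 n 15210
scene cam [-0.067 -0.957  0.685] fwd [ 0.49  0.76 -0.43]
scene ring_bracket 0.74 [287.5 219.4] bbox 276 199 298 265 n 758
scene ring_bracket 0.64 [244.5 193.8] bbox 234 172 255 233 n 780
scene ring_bracket 0.58 [348.5 240.3] bbox 334 201 371 270 n 1019
```

View pics/i_scene.png

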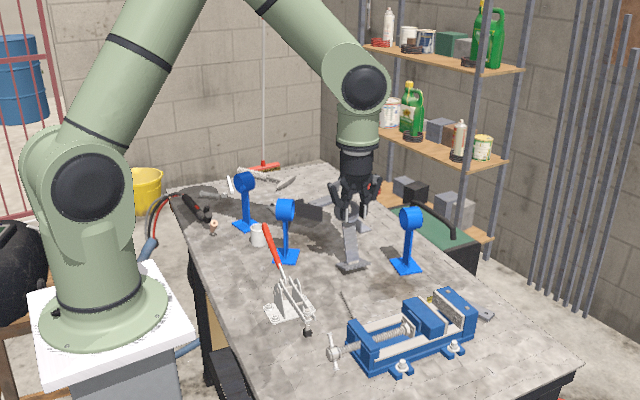

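Tipping as wanted: its foot rocks up about the front edge at (352,268). I carry on.

```bash
python3 -m handwheel '[[0.16,0,0,0,0,0],[0.16,0,0,0,0,0],[0.16,0,0,0,0,0],[0.16,0,0,0,0,0],[0.16,0,0,0,0,0],[0.1,0,0,0,0,0],[0,0,0,0,0,0]]'; python3 look.py j wrist,scene,side ring_bracket
```

```text
clock: 10.95
position: [0.5656, -0.1169, 0.1313]
tool_rot: [-3.142, -0.0, 1.434]
force: [0.5, 0.6, 0.2]
grip_width: 0.0399
{'clock': 10.95, 'qpos': [-0.218, 0.624, 0.463, 1.833, -0.382, 0.774, 0.31], 'position': [0.566, -0.117, 0.131], 'tool_rot': [-3.142, -0.0, 1.434], 'force': [0.523, 0.604, 0.151], 'grip_width': 0.04}
wrist cam [ 0.576 -0.041  0.274] fwd [-0.04 -0.3  -0.95]
wrist ring_bracket 0.92 [476.5 286. ] bbox 421 233 621 399 n 6978
wrist ring_bracket 0.79 [322.1 118. ] bbox 266 0 372 207 n 11127
wrist ring_bracket 0.77 [83.4 81.9] bbox 0 11 198 159 n 17066
scene cam [-0.067 -0.957  0.685] fwd [ 0.49  0.76 -0.43]
scene ring_bracket 0.94 [242.2 192.5] bbox 232 172 256 232 n 808
scene ring_bracket 0.79 [333.6 243.7] bbox 315 221 359 264 n 996
scene ring_bracket 0.77 [286.7 226. ] bbox 273 199 299 265 n 845
scene ring_bracket 0.65 [408.  237.2] bbox 391 207 422 274 n 1149
side cam [0.626 1.101 0.517] fwd [-0.04 -0.94 -0.35]
side ring_bracket 0.92 [319.5 217.5] bbox 307 199 335 243 n 968
side ring_bracket 0.85 [370.6 199.9] bbox 357 172 383 239 n 915
side ring_bracket 0.8 [282.  178.4] bbox 271 154 296 211 n 697
side ring_bracket 0.59 [394.1 239.7] bbox 374 200 409 279 n 1373
```

View pics/j_scene.png

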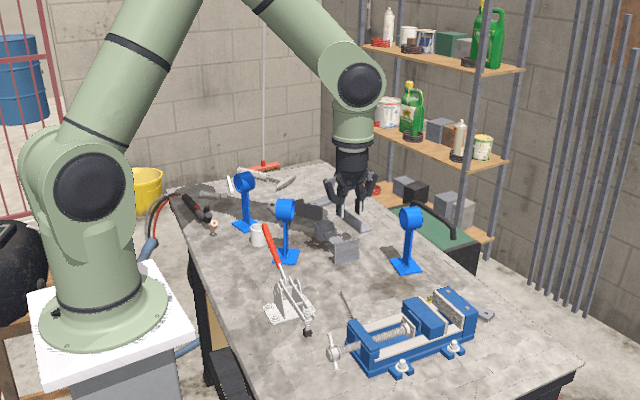

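View pics/j_wrist.png

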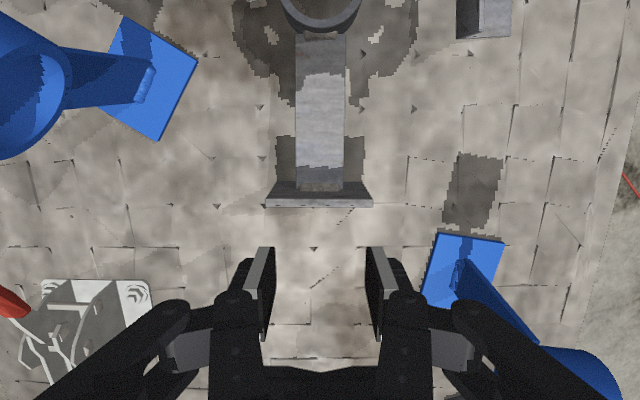

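```bash
python3 - <<'E'
from h import *
import pickle
W=pickle.load(open('pics/j_wrist.pkl','rb'))
f=onplane(W,[(266,206.5),(372,206.5),(319,206.5)],.06);d=f[1]-f[0]
print(f.round(4),np.linalg.norm(d),np.degrees(np.arctan2(d[1],d[0]))+90)
b=onplane(W,[(295,34),(346,34),(295,180),(344,180)],.034);print(b.round(4))
m0=(b[0]+b[1])/2;m1=(b[2]+b[3])/2;print(np.degrees(np.arctan2(*(m0-m1)[[1,0]])))
E
```

```text
[[ 0.5313 -0.1098  0.06  ]
 [ 0.5992 -0.1192  0.06  ]
 [ 0.5652 -0.1145  0.06  ]] 0.06853807623456654 82.13428996380334
[[ 0.5647 -0.0068  0.034 ]
 [ 0.5968 -0.0113  0.034 ]
 [ 0.5498 -0.1014  0.034 ]
 [ 0.5842 -0.1061  0.034 ]]
81.73764890700608
```

```bash
python3 -c "
import cv2
a=cv2.imread('pics/j_scene.png')[170:300,220:420];cv2.imwrite('pics/j1.png',cv2.resize(a,None,fx=4,fy=4,interpolation=cv2.INTER_CUBIC))"
```

```text
(no output)
```

View pics/j1.png

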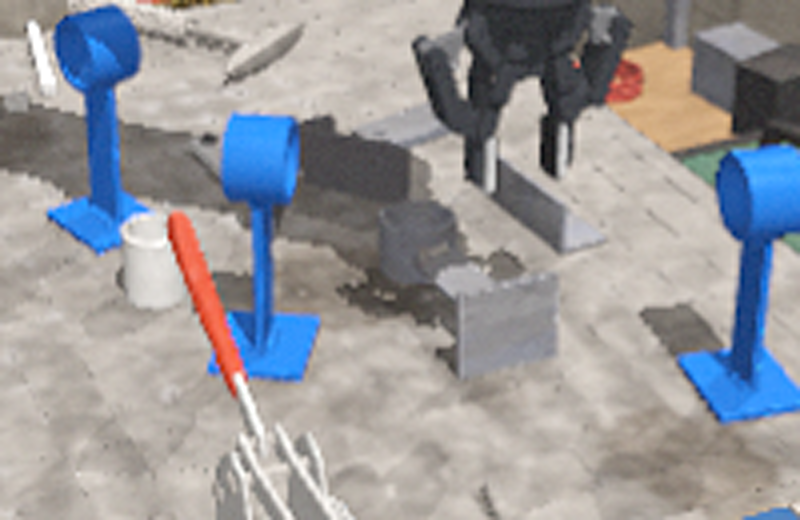

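Lying on its back, ring towards the vee: its plate edge shows at (266–372, 207) in the wrist view, yaw about 82°. I back off, lower, and bring the fingers behind the foot plate.

```bash
python3 -m handwheel '[[-0.7,0,0,0,0,0],[-0.8,0,0,0,0,0],[-0.6,0,0.5,0,0,0],[0,0,1,0,0,0],[0,0,1,0,0,0],[0,0,1,0,0,0],[0,0,0.8,0,0,0],[0,0,0,0,0,0]]'; python3 look.py k wrist ring_bracket
```

```text
clock: 12.25
position: [0.5574, -0.1695, 0.0223]
tool_rot: [-3.139, -0.0, 1.433]
force: [0.3, -0.0, 0.4]
grip_width: 0.0404
{'clock': 12.25, 'qpos': [-0.049, 0.79, 0.355, 1.856, -0.466, 0.58, 0.466], 'position': [0.557, -0.169, 0.022], 'tool_rot': [-3.139, -0.0, 1.433], 'force': [0.273, -0.027, 0.417], 'grip_width': 0.04}
wrist cam [ 0.568 -0.094  0.165] fwd [-0.04 -0.3  -0.95]
wrist ring_bracket 0.89 [322.6  96.3] bbox 205 0 435 160 n 18459
wrist ring_bracket 0.75 [571.5 297.6] bbox 486 219 639 399 n 16942
wrist ring_bracket 0.61 [32.7 24.9] bbox 0 0 68 60 n 3128
```

View pics/k_wrist.png

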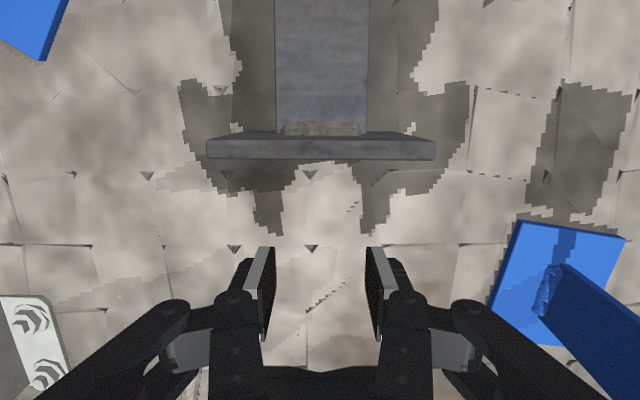

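```bash
python3 -m handwheel '[[0.3,0,0.2,0,0,0],[0.4,0,0.2,0,0,0],[0.3,0,0.05,0,0,0],[0.15,0,0,0,0,0]]'; for i in 1; do python3 -m handwheel '[[0.1,0,0,0,0,0]]'; done;  python3 -m handwheel '[[0.1,0,0,0,0,0]]'; python3 -m handwheel '[[0.1,0,0,0,0,0]]'; python3 -m handwheel '[[0.1,0,0,0,0,0]]'; python3 look.py l wrist ring_bracket
```

```text
clock: 12.85
position: [0.5625, -0.1396, 0.0125]
tool_rot: [-3.142, -0.0, 1.434]
force: [-0.4, -0.8, 0.2]
grip_width: 0.0402
clock: 12.98
position: [0.5628, -0.1379, 0.0127]
tool_rot: [3.141, 0.0, 1.434]
force: [-0.4, -0.0, 0.7]
grip_width: 0.0401
clock: 13.1
position: [0.5631, -0.1357, 0.0127]
tool_rot: [3.141, 0.0, 1.433]
force: [1.9, -0.2, 0.7]
grip_width: 0.0402
clock: 13.22
position: [0.5634, -0.1332, 0.0126]
tool_rot: [3.142, 0.0, 1.433]
force: [0.6, -0.3, -0.1]
grip_width: 0.0398
clock: 13.35
position: [0.5637, -0.1307, 0.0126]
tool_rot: [3.142, 0.0, 1.433]
force: [-0.8, -0.1, -0.6]
grip_width: 0.0398
{'clock': 13.35, 'qpos': [-0.114, 0.801, 0.349, 1.87, -0.485, 0.554, 0.417], 'position': [0.564, -0.131, 0.013], 'tool_rot': [3.142, 0.0, 1.433], 'force': [-0.818, -0.103, -0.572], 'grip_width': 0.04}
wrist cam [ 0.574 -0.055  0.155] fwd [-0.04 -0.3  -0.95]
wrist ring_bracket 0.93 [566.9 327.5] bbox 485 296 617 399 n 5836
wrist ring_bracket 0.78 [318.8 178.2] bbox 206 0 429 290 n 35034
wrist ring_bracket 0.59 [37.9 57.4] bbox 0 0 100 150 n 10797
```

View pics/l_wrist.png

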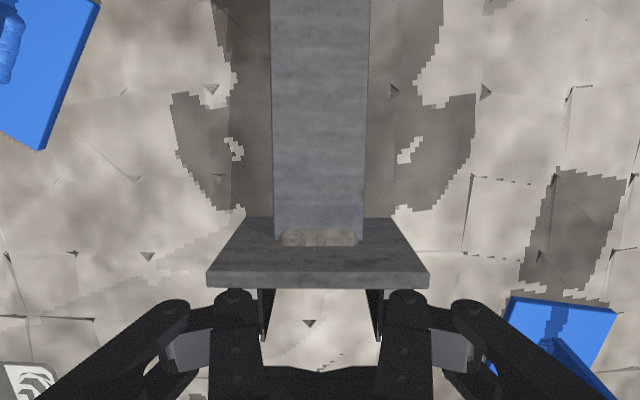

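```bash
python3 -m handwheel '[[0.1,0,0,0,0,0],[0.1,0,0,0,0,0],[0.1,0,0,0,0,0]]'; python3 -m handwheel '[[0.16,-0.02,0,0,0,-0.0005],[0.16,-0.024,0,0,0,-0.0007],[0.16,-0.024,0,0,0,-0.0007],[0.16,-0.024,0,0,0,-0.0007]]';  python3 -m handwheel '[[0.16,-0.024,0,0,0,-0.0007],[0.16,-0.024,0,0,0,-0.0007],[0.16,-0.024,0,0,0,-0.0007],[0.16,-0.024,0,0,0,-0.0007]]';python3 look.py m wrist,scene,side ring_bracket
```

```text
clock: 13.82
position: [0.5647, -0.1234, 0.0125]
tool_rot: [3.142, 0.0, 1.433]
force: [0.2, -2.9, 0.7]
grip_width: 0.0403
clock: 14.32
position: [0.5646, -0.1068, 0.0126]
tool_rot: [3.142, 0.0, 1.45]
force: [-0.1, -2.5, -0.1]
grip_width: 0.0401
clock: 14.82
position: [0.564, -0.0907, 0.0126]
tool_rot: [3.142, 0.0, 1.468]
force: [0.1, -2.9, 1.0]
grip_width: 0.0405
{'clock': 14.825, 'qpos': [-0.183, 0.793, 0.344, 1.89, -0.485, 0.541, 0.385], 'position': [0.564, -0.091, 0.013], 'tool_rot': [3.142, 0.0, 1.468], 'force': [0.113, -2.937, 0.983], 'grip_width': 0.041}
wrist cam [ 0.572 -0.015  0.155] fwd [-0.03 -0.3  -0.95]
wrist ring_bracket 0.72 [319.5 183.1] bbox 207 0 429 294 n 35311
wrist ring_bracket 0.5 [586.2 377. ] bbox 578 373 597 386 n 162
wrist ring_bracket 0.41 [603.5  43.7] bbox 567 0 639 78 n 5395
scene cam [-0.067 -0.957  0.685] fwd [ 0.49  0.76 -0.43]
scene ring_bracket 0.93 [318.9 235.7] bbox 306 215 347 256 n 461
scene ring_bracket 0.88 [407.7 236.8] bbox 390 207 422 275 n 1140
scene ring_bracket 0.82 [247.7 195.9] bbox 233 172 255 232 n 754
scene ring_bracket 0.56 [284.1 224.5] bbox 276 199 299 266 n 877
side cam [0.626 1.101 0.517] fwd [-0.04 -0.94 -0.35]
side ring_bracket 0.78 [393.2 235.5] bbox 375 200 408 278 n 1342
side ring_bracket 0.77 [282.4 177.9] bbox 271 154 296 211 n 718
side ring_bracket 0.73 [369.1 204.4] bbox 356 171 383 239 n 917
side ring_bracket 0.59 [324.2 221.1] bbox 310 204 336 250 n 973
```

View pics/m_wrist.png

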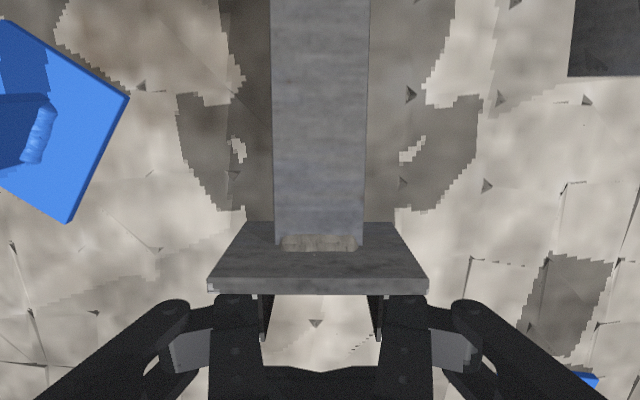

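View pics/m_side.png

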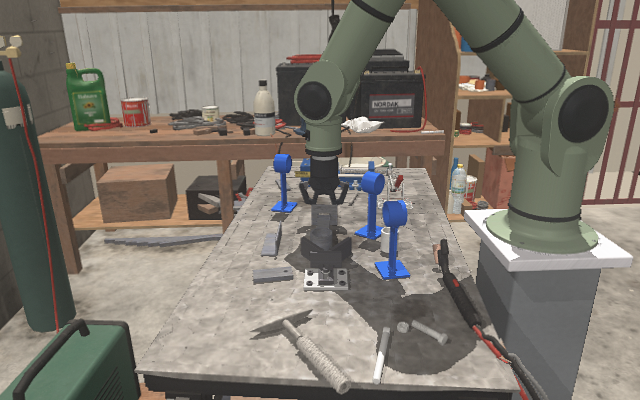

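```bash
python3 -m handwheel '[[0.16,-0.025,0,0,0,-0.0007],[0.16,-0.025,0,0,0,-0.0007],[0.16,-0.025,0,0,0,-0.0007],[0.16,-0.025,0,0,0,0]]';  python3 -m handwheel '[[0.16,-0.025,0,0,0,0],[0.16,-0.025,0,0,0,0],[0.16,-0.025,0,0,0,0],[0.16,-0.025,0,0,0,0]]';python3 look.py n side,scene ring_bracket,ring_centre,vee_stop
python3 -c "
import cv2
a=cv2.imread('pics/n_side.png')[170:300,250:400];cv2.imwrite('pics/n1.png',cv2.resize(a,None,fx=4.5,fy=4.5,interpolation=cv2.INTER_CUBIC))
a=cv2.imread('pics/n_scene.png')[170:300,220:420];cv2.imwrite('pics/n2.png',cv2.resize(a,None,fx=4,fy=4,interpolation=cv2.INTER_CUBIC))"
```

```text
clock: 15.62
position: [0.5631, -0.0745, 0.0126]
tool_rot: [3.142, 0.0, 1.481]
force: [0.9, -2.1, -0.3]
grip_width: 0.0398
clock: 16.12
position: [0.562, -0.0584, 0.0126]
tool_rot: [3.142, 0.0, 1.48]
force: [-0.5, -1.6, -0.6]
grip_width: 0.0402
{'clock': 16.125, 'qpos': [-0.241, 0.787, 0.344, 1.907, -0.491, 0.531, 0.349], 'position': [0.562, -0.058, 0.013], 'tool_rot': [3.142, 0.0, 1.48], 'force': [-0.546, -1.585, -0.571], 'grip_width': 0.04}
side cam [0.626 1.101 0.517] fwd [-0.04 -0.94 -0.35]
side ring_bracket 0.97 [281.8 176.6] bbox 273 155 295 211 n 618
side ring_bracket 0.89 [395.2 234.4] bbox 376 200 408 279 n 1358
side ring_bracket 0.56 [325.  222.5] bbox 312 209 338 249 n 868
side ring_bracket 0.56 [371.7 203.3] bbox 356 171 384 239 n 1061
side ring_centre 0.94 [323.5 224.3] bbox 312 209 338 250 n 898
side ring_centre 0.86 [395.4 235.6] bbox 375 200 409 279 n 1344
side ring_centre 0.77 [374.2 191.8] bbox 358 171 384 237 n 937
side ring_centre 0.7 [280.7 176.7] bbox 272 154 295 211 n 656
side vee_stop 0.78 [324.5 265.3] bbox 301 237 351 290 n 2160
scene cam [-0.067 -0.957  0.685] fwd [ 0.49  0.76 -0.43]
scene ring_bracket 0.75 [244.2 193.3] bbox 233 172 256 232 n 733
scene ring_bracket 0.71 [308.7 230.8] bbox 297 210 339 252 n 542
scene ring_bracket 0.64 [286.3 221.7] bbox 275 198 299 266 n 893
scene ring_bracket 0.56 [407.6 240.2] bbox 390 207 423 274 n 1129
scene ring_centre 0.94 [317.6 228. ] bbox 298 211 339 252 n 496
scene ring_centre 0.84 [244.  197.2] bbox 232 172 255 232 n 826
scene ring_centre 0.72 [284.9 227.8] bbox 272 199 299 265 n 872
scene ring_centre 0.6 [405.1 241.1] bbox 390 207 422 274 n 1109
scene vee_stop 0.88 [300.1 210.7] bbox 268 199 319 226 n 329
```

View pics/n1.png

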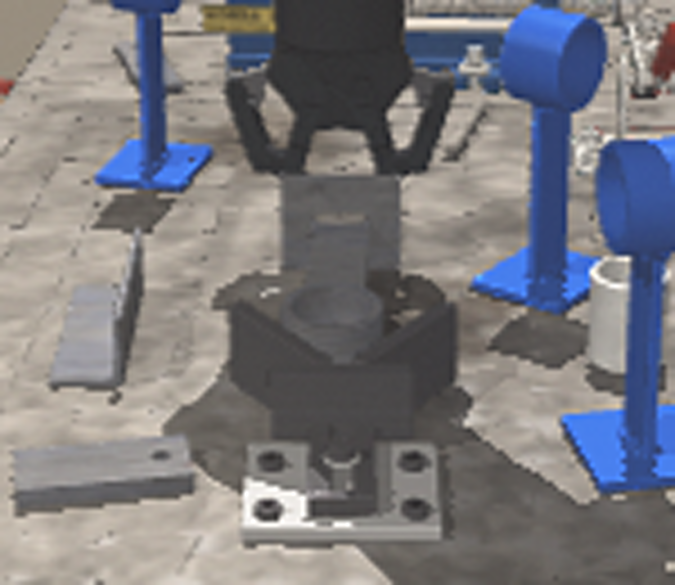

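View pics/n2.png

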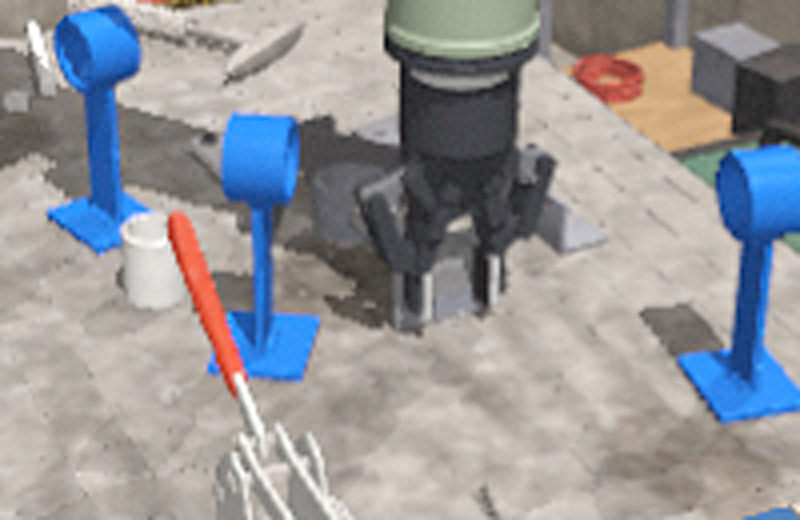

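```bash
python3 - <<'E'
from h import *
import pickle
D=pickle.load(open('pics/n_side.pkl','rb'))
n=lambda u,v:(250+u/4.5-.4,170+v/4.5-.4)
P=lambda pts,z:onplane(D,[n(*q) for q in pts],z)
print("ring top c",P([(335,306)],.038).round(4),"rim",P([(287,306),(383,306)],.038).round(4))
print("plate top edge",P([(283,177),(400,177)],.06).round(4))
print("vee tips",P([(232,303),(457,307)],.046).round(4),"backplate",P([(272,370),(413,370)],.046).round(4),"base",P([(241,541),(440,541)],0).round(4))
t=P([(232,303),(457,307)],.046);b=P([(272,370),(413,370)],.046)
for e in (t,b,P([(241,541),(440,541)],0)):
    d=e[0]-e[1];print(np.degrees(np.arctan2(d[1],d[0]))+90,((e[0]+e[1])/2).round(4))
E
```

```text
ring top c [[0.5734 0.0863 0.038 ]] rim [[0.5987 0.0845 0.038 ]
 [0.5481 0.088  0.038 ]]
plate top edge [[ 0.5963 -0.0442  0.06  ]
 [ 0.5285 -0.0393  0.06  ]]
vee tips [[0.6277 0.0959 0.046 ]
 [0.5113 0.1087 0.046 ]] backplate [[0.6089 0.1739 0.046 ]
 [0.5404 0.1785 0.046 ]] base [[0.6262 0.2546 0.    ]
 [0.5351 0.2604 0.    ]]
83.70533836784846 [0.5695 0.1023 0.046 ]
86.16718884729174 [0.5747 0.1762 0.046 ]
86.34103842849099 [0.5806 0.2575 0.    ]
```

```bash
python3 -m handwheel '[[0.12,-0.02,0,0,0,-0.0004],[0.12,-0.02,0,0,0,-0.0004],[0.12,-0.02,0,0,0,-0.0004],[0.12,-0.02,0,0,0,-0.0004],[0.12,-0.02,0,0,0,-0.0004],[0.12,-0.02,0,0,0,-0.0004]]'; python3 -m handwheel '[[0.06,-0.01,0,0,0,0],[0.06,-0.01,0,0,0,0]]'; python3 look.py o side
python3 -c "
import cv2
a=cv2.imread('pics/o_side.png')[190:280,280:370];cv2.imwrite('pics/o1.png',cv2.resize(a,None,fx=6.5,fy=6.5,interpolation=cv2.INTER_CUBIC))"
```

```text
clock: 17.27
position: [0.5606, -0.0402, 0.0126]
tool_rot: [3.142, 0.0, 1.496]
force: [0.6, -2.4, -0.5]
grip_width: 0.0404
clock: 17.52
position: [0.5603, -0.0373, 0.0126]
tool_rot: [3.142, 0.0, 1.496]
force: [0.1, -3.1, 0.1]
grip_width: 0.0402
{'clock': 17.525, 'qpos': [-0.279, 0.784, 0.343, 1.916, -0.493, 0.525, 0.329], 'position': [0.56, -0.037, 0.013], 'tool_rot': [3.142, 0.0, 1.496], 'force': [0.128, -3.146, 0.143], 'grip_width': 0.04}
side cam [0.626 1.101 0.517] fwd [-0.04 -0.94 -0.35]
```

View pics/o1.png

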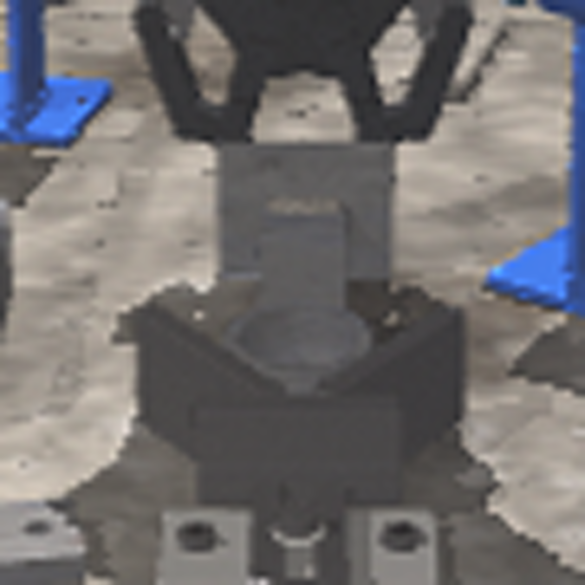

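```bash
python3 -m handwheel '[[0.05,-0.006,0,0,0,0],[0.05,-0.006,0,0,0,0]]'|sed -n '2p;4p'; python3 -m handwheel '[[0.04,-0.004,0,0,0,0],[0.04,-0.004,0,0,0,0]]'|sed -n '2p;4p'; python3 -m handwheel '[[0.04,-0.004,0,0,0,0],[0.04,-0.004,0,0,0,0]]'|sed -n '2p;4p'; python3 -m handwheel '[[0.03,-0.003,0,0,0,0]]'|sed -n '2p;4p'
```

```text
position: [0.5601, -0.0349, 0.0126]
force: [0.6, -2.2, 0.6]
position: [0.5601, -0.0328, 0.0125]
force: [0.8, -2.5, 0.7]
position: [0.56, -0.0308, 0.0125]
force: [-0.7, -3.1, 0.1]
position: [0.56, -0.03, 0.0125]
force: [0.1, -2.9, 0.4]
```

```bash
python3 -m handwheel '[[0.03,-0.003,0,0,0,0],[0.03,-0.003,0,0,0,0]]'|sed -n '2p;4p'; python3 -m handwheel '[[0.03,-0.003,0,0,0,0],[0.03,-0.003,0,0,0,0]]'|sed -n '2p;4p'; python3 -m handwheel '[[0.03,-0.003,0,0,0,0]]'|sed -n '2p;4p'; python3 -m handwheel '[[0.03,-0.003,0,0,0,0]]'|sed -n '2p;4p'
```

```text
position: [0.56, -0.0286, 0.0126]
force: [-0.5, -2.0, -1.3]
position: [0.56, -0.027, 0.0125]
force: [-0.3, -2.4, 1.3]
position: [0.56, -0.0263, 0.0126]
force: [-0.6, -3.8, 0.5]
position: [0.56, -0.0258, 0.0126]
force: [0.8, -4.9, -0.2]
```

```bash
python3 look.py p side
python3 -c "
import cv2
a=cv2.imread('pics/p_side.png')[190:280,280:370];cv2.imwrite('pics/p1.png',cv2.resize(a,None,fx=6.5,fy=6.5,interpolation=cv2.INTER_CUBIC))"
```

```text
{'clock': 19.2, 'qpos': [-0.301, 0.783, 0.345, 1.919, -0.496, 0.524, 0.311], 'position': [0.56, -0.026, 0.013], 'tool_rot': [3.141, 0.0, 1.495], 'force': [0.8, -4.866, -0.2], 'grip_width': 0.04}
side cam [0.626 1.101 0.517] fwd [-0.04 -0.94 -0.35]
```

View pics/p1.png

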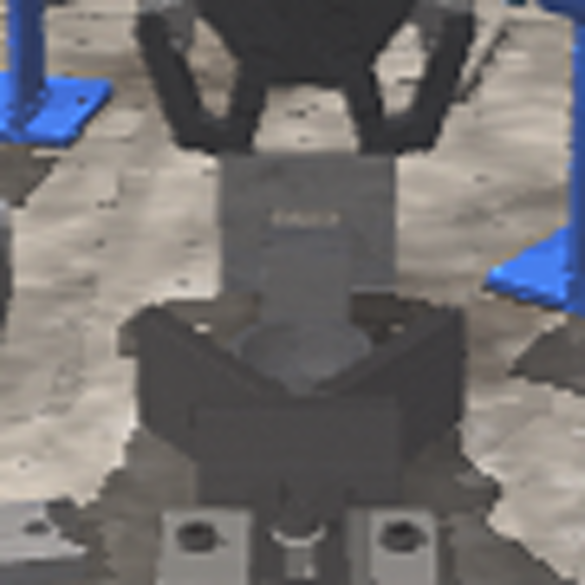

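```bash
python3 -m handwheel '[[0.02,-0.002,0,0,0,0]]'|sed -n '2p;4p'; python3 -m handwheel '[[0.02,-0.002,0,0,0,0]]'|sed -n '2p;4p'; python3 -m handwheel '[[0.02,-0.0,0,0,0,0]]'|sed -n '2p;4p'; python3 -m handwheel '[[0,0,0,0,0,0]]'|sed -n '2p;4p'
```

```text
position: [0.5599, -0.0254, 0.0126]
force: [0.2, -5.6, -0.1]
position: [0.56, -0.0251, 0.0126]
force: [0.6, -7.5, -0.6]
position: [0.56, -0.025, 0.0126]
force: [1.0, -9.8, -0.3]
position: [0.56, -0.025, 0.0126]
force: [0.9, -8.0, -0.9]
```

```bash
python3 look.py q wrist,side,scene
python3 -c "
import cv2
a=cv2.imread('pics/q_side.png')[200:280,290:360];cv2.imwrite('pics/q1.png',cv2.resize(a,None,fx=7,fy=7,interpolation=cv2.INTER_CUBIC))"
```

```text
{'clock': 19.75, 'qpos': [-0.304, 0.783, 0.346, 1.919, -0.497, 0.524, 0.309], 'position': [0.56, -0.025, 0.013], 'tool_rot': [3.141, 0.001, 1.495], 'force': [0.859, -8.046, -0.908], 'grip_width': 0.04}
wrist cam [0.566 0.051 0.155] fwd [-0.02 -0.3  -0.95]
side cam [0.626 1.101 0.517] fwd [-0.04 -0.94 -0.35]
scene cam [-0.067 -0.957  0.685] fwd [ 0.49  0.76 -0.43]
```

View pics/q_wrist.png

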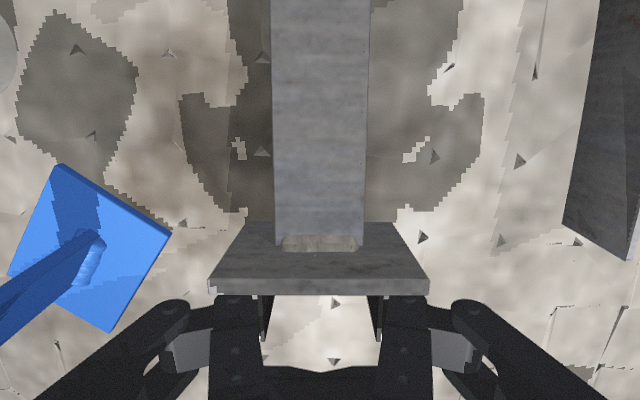

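View pics/q1.png

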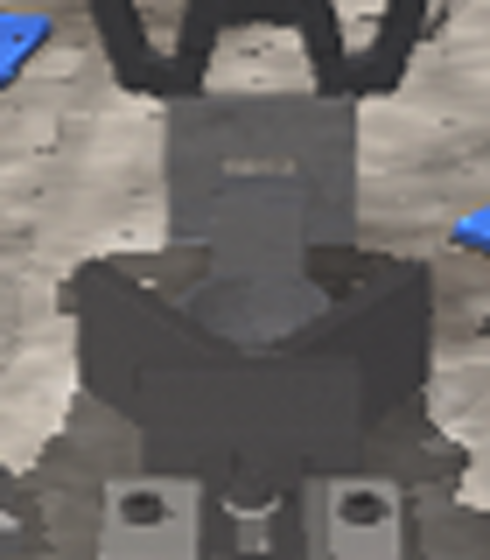

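The ring sits symmetrically between both bars in the side view. The force rises at about 4 N/mm, so I now step up to 16 N.

```bash
python3 -m handwheel '[[0.02,0,0,0,0,0]]'|sed -n '2p;4p'; python3 -m handwheel '[[0.02,0,0,0,0,0]]'|sed -n '2p;4p'; python3 -m handwheel '[[0,0,0,0,0,0]]'|sed -n '2p;4p'; python3 -m handwheel '[[0,0,0,0,0,0]]'|sed -n '2p;4p'
```

```text
position: [0.56, -0.025, 0.0126]
force: [0.3, -12.4, -0.7]
position: [0.56, -0.0249, 0.0126]
force: [1.0, -14.3, -1.6]
position: [0.56, -0.0249, 0.0126]
force: [0.5, -12.5, -0.4]
position: [0.56, -0.0249, 0.0126]
force: [0.1, -12.9, -1.0]
```

```bash
python3 -m handwheel '[[0.014,0,0,0,0,0],[0.013,0,0,0,0,0]]'|sed -n '2p;4p'; python3 -m handwheel '[[0,0,0,0,0,0]]'|sed -n '1p;2p;4p'; python3 -m handwheel '[[0,0,0,0,0,0]]'|sed -n '4p'; python3 -m handwheel '[[0,0,0,0,0,0]]'|sed -n '4p'; python3 -m handwheel '[[0,0,0,0,0,0]]'|sed -n '4p'
```

```text
position: [0.5601, -0.0248, 0.0126]
force: [0.7, -16.4, -2.5]
clock: 20.78
position: [0.5601, -0.0249, 0.0126]
force: [0.4, -16.3, -1.2]
force: [0.9, -16.6, -1.2]
force: [0.3, -16.1, -1.1]
force: [-0.1, -16.7, -1.4]
```

```bash
python3 -m handwheel '[[0,0,0,0,0,0],[0,0,0,0,0,0],[0,0,0,0,0,0],[0,0,0,0,0,0]]'|sed -n '1p;4p'; python3 -m handwheel '[[0,0,0,0,0,0],[0,0,0,0,0,0],[0,0,0,0,0,0],[0,0,0,0,0,0]]'|sed -n '1p;4p'
python3 -m handwheel '[[-0.03,0,0,0,0,0],[-0.06,0,0,0,0,0],[-0.1,0,0,0,0,0],[-0.2,0,0,0,0,0],[-0.4,0,0,0,0,0],[-0.8,0,0,0,0,0],[-0.8,0,0,0,0,0],[0,0,0,0,0,0]]'
python3 look.py r wrist,side,scene ring_bracket
python3 -c "
import cv2
a=cv2.imread('pics/r_side.png')[190:280,280:370];cv2.imwrite('pics/r1.png',cv2.resize(a,None,fx=6.5,fy=6.5,interpolation=cv2.INTER_CUBIC))"
```

```text
clock: 21.65
force: [0.1, -15.9, -0.6]
clock: 22.15
force: [0.5, -16.2, -0.9]
clock: 23.15
position: [0.5552, -0.0841, 0.0127]
tool_rot: [3.142, 0.001, 1.493]
force: [-0.4, -0.2, 0.1]
grip_width: 0.0403
{'clock': 23.15, 'qpos': [-0.19, 0.782, 0.335, 1.916, -0.48, 0.523, 0.398], 'position': [0.555, -0.084, 0.013], 'tool_rot': [3.142, 0.001, 1.493], 'force': [-0.399, -0.177, 0.078], 'grip_width': 0.04}
wrist cam [ 0.561 -0.008  0.155] fwd [-0.02 -0.3  -0.95]
wrist ring_bracket 0.92 [320.7  72.4] bbox 187 0 450 105 n 15204
wrist ring_bracket 0.57 [596.5 386.4] bbox 591 385 604 394 n 74
wrist ring_bracket 0.56 [ 64.7 126.9] bbox 0 24 155 229 n 19957
side cam [0.626 1.101 0.517] fwd [-0.04 -0.94 -0.35]
side ring_bracket 0.96 [283.3 176. ] bbox 272 154 296 211 n 692
side ring_bracket 0.92 [394.4 236.8] bbox 376 200 408 278 n 1263
side ring_bracket 0.84 [325.8 226.8] bbox 313 213 341 250 n 817
scene cam [-0.067 -0.957  0.685] fwd [ 0.49  0.76 -0.43]
scene ring_bracket 0.75 [246.1 197.7] bbox 233 172 255 232 n 754
scene ring_bracket 0.68 [406.4 237.9] bbox 390 207 422 274 n 1144
scene ring_bracket 0.59 [300.7 221. ] bbox 291 207 321 247 n 493
scene ring_bracket 0.56 [285.8 224.1] bbox 272 199 299 265 n 902
```

View pics/r1.png

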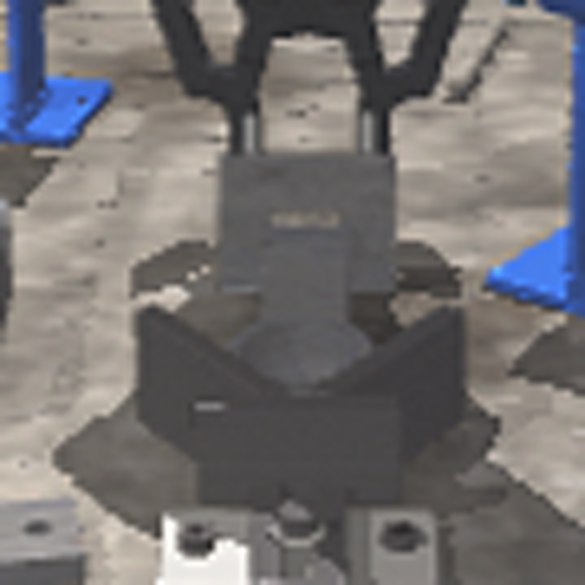

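View pics/r_wrist.png

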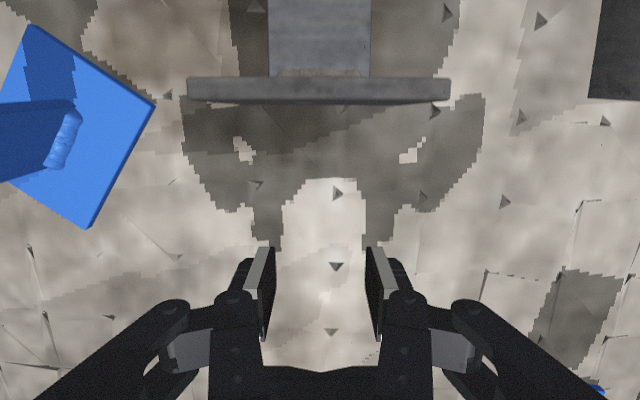

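```bash
python3 -m handwheel '[[0,0,-0.6,0,0,0],[0,0,-1,0,0,0],[0,0,-1,0,0,0],[0,0,-1,0,0,0],[0,0,-1,0,0,0],[0,0,-1,0,0,0],[0,0,-1,0,0,0],[0,0,-1,0,0,0]]'
python3 -m handwheel '[[0.6,0,-1,0,0,0],[1,0,-1,0,0,0],[1,0,-0.6,0,0,0],[1,0,0,0,0,0],[1,0,0,0,0,0],[0.4,0,0,0,0,0],[0,0,0,0,0,0]]'
python3 look.py s wrist,side,scene ring_bracket,vee_stop,pipe_c,flat_b,angle_offcut
```

```text
clock: 24.45
position: [0.5554, -0.0818, 0.2044]
tool_rot: [3.141, -0.0, 1.496]
force: [-0.3, -0.1, 0.1]
grip_width: 0.0403
clock: 25.32
position: [0.5648, 0.0427, 0.2679]
tool_rot: [3.141, 0.0, 1.496]
force: [-0.1, -0.5, -0.2]
grip_width: 0.0403
{'clock': 25.325, 'qpos': [-0.574, 0.438, 0.551, 1.736, -0.26, 1.041, -0.007], 'position': [0.565, 0.043, 0.268], 'tool_rot': [3.141, 0.0, 1.496], 'force': [-0.101, -0.519, -0.175], 'grip_width': 0.04}
wrist cam [0.57  0.119 0.411] fwd [-0.02 -0.3  -0.95]
wrist ring_bracket 0.83 [320.3 152. ] bbox 288 54 353 215 n 4952
wrist ring_bracket 0.82 [443.1 386.7] bbox 433 367 463 399 n 502
wrist ring_bracket 0.73 [156.   28.3] bbox 70 0 219 71 n 7283
wrist ring_bracket 0.7 [205.9 237.4] bbox 151 175 262 297 n 5625
wrist vee_stop 0.64 [318.8  33.4] bbox 264 0 379 109 n 5424
wrist vee_stop 0.54 [425.6  11.9] bbox 386 0 472 31 n 2148
wrist pipe_c 0.86 [179.4 134.9] bbox 155 114 208 156 n 1479
wrist flat_b 0.6 [424.   11.5] bbox 387 0 471 32 n 2114
wrist angle_offcut 0.72 [438.9 151.3] bbox 417 98 457 206 n 3403
side cam [0.626 1.101 0.517] fwd [-0.04 
[... 249 characters left out ...]
313 213 340 250 n 785
side vee_stop 0.66 [325.6 264.7] bbox 301 237 351 290 n 2024
side pipe_c 0.57 [386.  236.8] bbox 380 227 398 252 n 210
side flat_b 0.87 [272.6 276.6] bbox 252 267 292 283 n 513
scene cam [-0.067 -0.957  0.685] fwd [ 0.49  0.76 -0.43]
scene ring_bracket 0.74 [407.3 237.4] bbox 390 207 422 274 n 1129
scene ring_bracket 0.62 [285.6 225.3] bbox 276 199 299 265 n 849
scene ring_bracket 0.61 [244.7 194.7] bbox 232 172 256 232 n 761
scene ring_bracket 0.59 [313.7 228.9] bbox 292 207 334 247 n 851
scene vee_stop 0.9 [309.3 211.2] bbox 269 199 322 225 n 328
scene flat_b 0.72 [324.8 201.4] bbox 309 196 336 206 n 195
scene angle_offcut 0.55 [353.9 220.7] bbox 338 205 370 232 n 401
```

View pics/s_wrist.png

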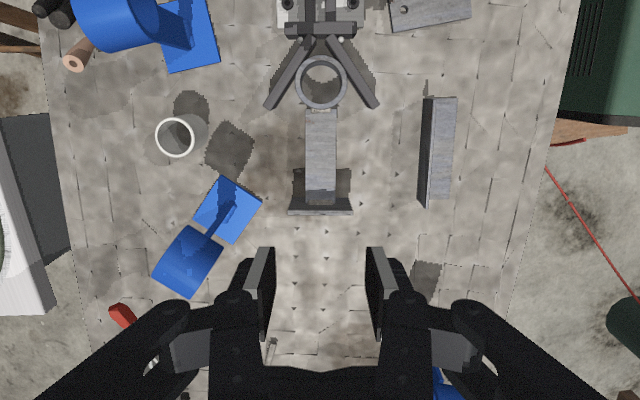

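View pics/s_scene.png

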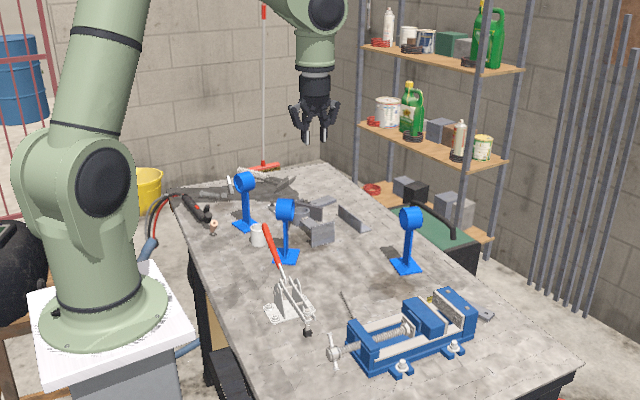

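Now measure the seating in this overhead view.

```bash
python3 -c "
import cv2
a=cv2.imread('pics/s_wrist.png')[0:225,245:395];cv2.imwrite('pics/s1.png',cv2.resize(a,None,fx=2.6,fy=2.6,interpolation=cv2.INTER_CUBIC))
a=a[15:115,10:140];cv2.imwrite('pics/s2.png',cv2.resize(a,None,fx=6,fy=6,interpolation=cv2.INTER_CUBIC))"
```

```text
(no output)
```

View pics/s1.png

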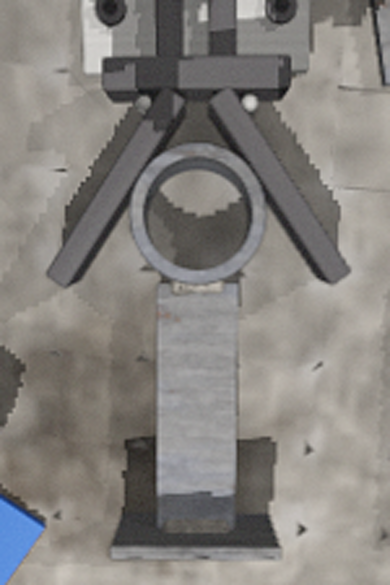

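View pics/s2.png

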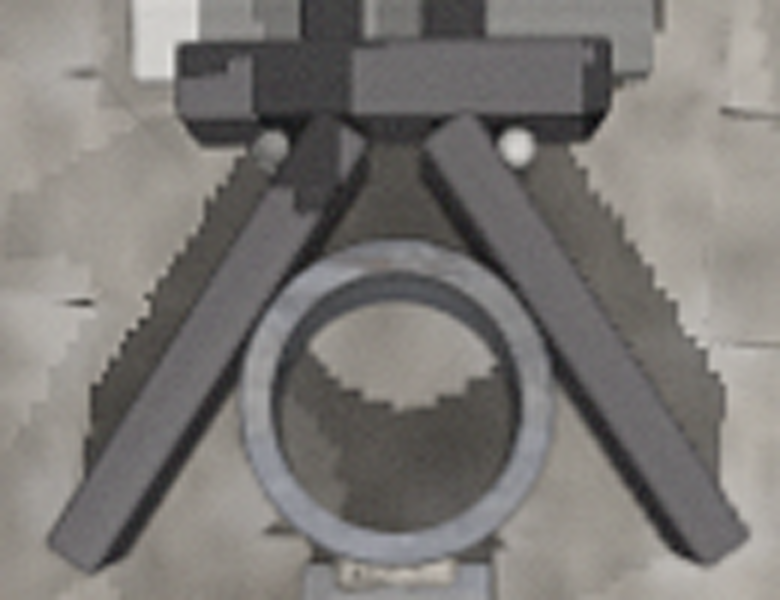

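```bash
python3 - <<'E'
from h import *
import pickle
W=pickle.load(open('pics/s_wrist.pkl','rb'))
a=lambda u,v:(255+u/6-.4,15+v/6-.4)
b=lambda u,v:(245+u/2.6-.3,v/2.6-.3)
P=lambda f,pts,z:onplane(W,[f(*q) for q in pts],z)
yaw=lambda e:np.degrees(np.arctan2(*(e[1]-e[0])[[1,0]]))
def show(n,e): print(n,yaw(e)+90,((e[0]+e[1])/2).round(4),np.linalg.norm(e[1]-e[0]).round(4))
o=P(a,[(48,543),(750,535)],.046);show("outer tips",o)
i=P(a,[(92,573),(712,565)],.046);show("inner tips",i)
bp=P(a,[(178,118),(606,118)],.046);show("backplate",bp)
# bars' directions -> bisector
L=P(a,[(92,573),(365,142)],.046);R=P(a,[(712,565),(425,150)],.046);print("bars",yaw(L),yaw(R),"bisector",(yaw(L)+yaw(R))/2)
pl=P(b,[(111,556),(282,556)],.06);show("plate",pl)
rc=P(a,[(397,402)],.038);print("ring",rc.round(4))
m=P(b,[(198,285)],.03)[0];print("ring-plate",yaw([ (pl[0]+pl[1])/2,rc[0]]))
bar=[P(b,[(157,292),(239,290)],.03).mean(0),P(b,[(157,490),(236,490)],.033).mean(0)];print("bar",yaw(bar[::-1]))
E
```

```text
outer tips 86.3692180314225 [0.5703 0.102  0.046 ] 0.1185
inner tips 86.45742223410144 [0.5705 0.097  0.046 ] 0.105
backplate 85.73282551708009 [0.5741 0.168  0.046 ] 0.0687
bars 51.38695547562708 122.44717264690763 bisector 86.91706406126735
plate 85.71412570066805 [ 0.5612 -0.01    0.06  ] 0.0701
ring [[0.5717 0.1241 0.038 ]]
ring-plate 85.51517258430228
bar 85.31858165397112
```

```bash
python3 -c "
from workcell import bot
print(bot.job_done()); print(bot.observe()['clock'])"
```

```text
the job is handed in; nothing more can be done
None
the job is handed in; nothing more can be done
```

The steel ring bracket lies on its back in the vee, with its ring on both bars, and I handed the job in at about 25.5 s with the arm clear above it.

- **Tipping:** I pushed it over at ring height with the two fingers set 40 mm apart, with no more than 2 N showing. It fell ring first towards the vee.
- **Pushing:** I pushed it about 100 mm along the table from the foot plate, at 2–3 N. The ring met the vee with the tool at y ≈ −0.025 m.
- **Pressing home:** I held it at about 16 N (readings 15.9 to 16.7 N) for 1.5 s, half a second over what you asked. The highest force I read was 16.7 N, but I only read it at the end of each move.

**Last checks, from above:**
- **Seating:** the ring touches both bars evenly, with its centre at (0.572, 0.124) on the vee's centre line.
- **Straightness:** the bracket points at about 85.5°. The vee's direction came out between 85.7° and 86.9° by different edges, so they agree to about 1°.
- **Bystanders:** in the final pictures the pipe and flat bar are where they were. For the angle off-cut, the side view found no match at the end, so I could not compare its position before and after. The arm never came near it.

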